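Find the check-valve fitting that still has its poppet and mount it on the leak-test stand

TASK

One of the three copper check-valve fittings on the peg rack still has its heavy brass poppet inside; the other two are empty and look just the same, so find it by weight: lift a fitting just clear of its seat, still on its peg, and hold it there a moment to feel the load. Take the heavy one off and push it down over the locking balls of the leak-test stand until it rests fully home on the rubber face seal, but do not crush the seal: never press on it with more than 40 N. Let go of it there, with both empty fittings fully down on their pegs and the other things on the bench left alone.

Things in the scene. Friction and masses are not known exactly. Their poses are not given: they have to be found in the camera images.
- fitting_a_mid (a point): one of three copper check-valve fittings that look alike, upright over a rack peg, 130 mm tall, z up: this point on its axis, half-way up, 65 mm above its flat foot. From the foot: tail tube 34 mm across to 46 mm, brass hex 52 mm over corners to 58 mm, smooth round chamber 42 mm across to 121 mm (grasp there, middle 25 mm above this point), low closed cap to 130 mm
- fitting_b_mid (a point): same point of the second fitting, like fitting_a_mid in all that can be seen. Underneath, the tail of every fitting is a socket 46 mm deep: bore 24 mm for the first 18 mm, then a recess 29 mm across
- fitting_c_mid (a point): same point of the third fitting, like the others in all that can be seen. An empty fitting weighs 295 to 365 g in all, the one with the poppet (it lies loose in the closed chamber) 670 to 830 g; any of the three may be that one
- peg_1 (a point): peg 1 of the welded steel rack, which is fixed to the bench: the point on the peg's axis at its seat (top of the rack's bar, 22 mm above the bench), z up. The peg is an upright round pin 18 mm thick that stands 42 mm above the seat, its last 8 mm tapered
- peg_2 (a point): the same point of peg 2; the pegs stand 95 mm apart in a row along the rack's y axis
- peg_3 (a point): the same point of peg 3; the pegs stand 95 mm apart in a row along the rack's y axis
- stand_seat (a point): leak-test stand, block 100 x 90 x 22 mm fixed to the bench, with an upright mandrel 21 mm thick and 42 mm tall (last 8 mm tapered): the centre of its seat at the mandrel's root, 32 mm above the bench, z up. Two sprung balls, on its +y and -y sides 26 mm above the seat, stand out 2.5 mm; a fitting's foot meets them 29 mm above the seat and must be pushed past them, some 4 to 10 N besides the weight
- face_seal: soft rubber-faced sealing ring round the mandrel's root, 48 mm across, on which a fitting comes to rest; origin at the centre of its top, level with stand_seat. It is sprung and gives about 1 mm for each 9 N, up to 3.5 mm; more than 40 N crushes it
- neck_plug: bystander: frosted aluminium dewar neck plug standing on its flange, 80 mm across and 85 mm tall; origin at the centre of its underside
- handwheel: bystander: black phenolic valve handwheel lying flat, 94 mm across and 22 mm thick; origin at the centre of its underside
- bayonet: bystander: brass bayonet coupling half standing upright, 52 mm across and 58 mm tall; origin at the centre of its underside
Mind the look-alikes: they are no part of the job. What is shaped like the part that bears fitting_b_mid but purple, red or turquoise is not meant.

How it is judged:
By the outcome, as a careful person would: the job done as asked, in the order asked, and still so for the second after the job is handed in, with the robot touching nothing.
It also fails if it takes over 64 s, if anything falls off the work surface, if the arm or the gripper's body presses on something with over 40 N, if the wrist force passes 120 N, or if a joint passes its speed limit or range.

ROBOT

A 6-joint arm with a two-finger parallel gripper is mounted at the origin on the work surface. World frame = base frame: x ahead of the robot, y to its left, z up, the work surface at z = 0. Lengths are in m, angles in degrees, forces in N, time in s.
With the tool pointing down it reaches from about 0.375 to 0.975 m from the base axis. Payload 3.8 kg.
Tool frame: the origin (TCP) lies midway between the tips of the shut fingers; the grasp point (between the pads) lies 19 mm behind it; z points along the fingers, y is the line along which they close (so a half turn about z gives the same grasp; the last joint's range is limited). The gripper opens to 88 mm and grips with 3 to 60 N. Pads are 18 mm wide; open, the fingers measure 123 mm over their backs; the gripper's body (75 mm by 187 mm) begins 45 mm behind the grasp point.
Start: joints at [-76.599, 15.12, 91.902, -0, 72.978, -2.114], TCP at [0.181, -0.65, 0.239] pointing down, gripper open.
Joint ranges: [-150.88, 150.88], [-54.13, 125.18], [17.81, 147.31], [-75.09, 255.09], [0, 152.58], [-146.25, 146.25]. Speed limits (degrees/s): [147.25, 147.25, 180, 180, 180, 180].

INTERFACE

Orientations are given as a 3x3 rotation matrix whose columns are the frame's x, y, z axes.
In Python, from station import robot gives the robot as it stands.
- The arm moves only by the shell command python3 -m jog 'ROWS'. ROWS is JSON, a list of rows, each a list of 3 entries, a list of its own where there are three numbers: the shift along the tool's x, y, z in units of 0.025 m (1.0 is 0.025 m), then the turn about the tool's z in units of 8 degrees (1.0 is 8 degrees), then the opening, from 0 (shut) to 1 (fully open). A call has 1 to 8 rows; each row shifts and turns the commanded pose from where the row before left it, along the tool's axes as they then stand; what a row does not reach is not made up. A row lasts 1/8 s, in which the tool goes at most 62.5 mm and 10.7 degrees, less where a joint would pass 70% of its speed; a pose out of reach is approached as far as the arm can. A call with a number of a shift or a turn outside -1 to 1 is refused whole. A call with a gripper value outside its range is refused whole. The fingers move at their own pace and stop on an object; the grip force is fixed at half the most. Time passes only in rows, so rows that do not move let the fingers close. It gives the time, the measured TCP pose, the force, the opening and the grip force at its end, in the units of the state.
- robot.get_state(): the state, without advancing time (a new reading comes with each control period).
- robot.grab_frame(name): name is "side" or "top" or "wrist"; returns a dict with "color" (400x640x3 uint8, red, green, blue), "intrinsics" (3x3 intrinsics, pixels), "k1" (the pictures are not rectified: a ray, as slopes to the right and down, at radius r is drawn at 1 + k1 r^2 times it, then the intrinsics apply), "extrinsics" (4x4, takes a point from world to camera coordinates); the wrist camera has in their place "tool_from_camera" (4x4, takes a point from camera to tool coordinates, whose origin is the TCP and whose axes are the flange's). Camera axes: x right, y up, looking along -z (the intrinsics and any distortion apply to the point x, -y, -z); pixel columns grow to the right and rows downward; lengths in m; the calibration is good to about 2 mm. A picture is of the moment at which its call begins: read the wrist's pose just before it. There is no depth.
- robot.job_done(): hands the job in; it is judged then, once.
The state is a dict: "time": time; "joint_positions": joint angles; "qd": joint speeds; "joint_efforts": joint torques, N m; "position": TCP position; "orientation": TCP orientation; "wrist_force": force on the tool from outside, world axes, zero at the start; "wrist_torque": the same for the moment, N m; "finger_gap": opening from 0.0 (shut) to 1.0 (fully open); "grip_force": force on a finger pad.
Only numpy, scipy, OpenCV 4.12 (cv2) and the standard library are available. Lean on these libraries where they do the work, as an engineer would, in place of code of your own. Each camera call takes 0.05 s, during which the arm holds its last target. There are 200 camera calls.

## Working session

There is one attempt and no reset: what is moved stays moved. The work goes in short steps, Python scripts to look and compute and a shell command to move; the robot and the scene stay as the last step left them, time stands still between calls to the robot, and variables do not carry over. Pictures are saved under pics/ and viewed, at most 10 in all, crops included, and the job is handed in when it is done.

```bash
mkdir -p pics; ls; cat > h.py <<'E'
import numpy as np,cv2
from station import robot
def cam(n):
    s=robot.get_state(); f=robot.grab_frame(n)
    if n=="wrist":
        T=np.eye(4);T[:3,:3]=np.array(s["orientation"]);T[:3,3]=s["position"]
        E=np.linalg.inv(T@np.array(f["tool_from_camera"]))
    else: E=np.array(f["extrinsics"])
    return f["color"],np.array(f["intrinsics"]),float(f["k1"]),E
def ray(K,k1,E,uv):
    d=cv2.undistortPoints(np.array([[uv]],float),K,np.array([k1,0,0,0.]))[0,0]
    C=np.linalg.inv(E); return C[:3,3],C[:3,:3]@np.array([d[0],-d[1],-1])
def onz(K,k1,E,uv,z):
    o,d=ray(K,k1,E,uv); return o+d*(z-o[2])/d[2]
def proj(K,k1,E,p):
    c=E[:3,:3]@np.array(p)+E[:3,3]
    return cv2.projectPoints(np.array([[c[0],-c[1],-c[2]]]),np.zeros(3),np.zeros(3),K,np.array([k1,0,0,0.]))[0].ravel()
E
python3 - <<'E'
from h import *
for n in("side","top"):
    c,K,k,E=cam(n); cv2.imwrite(f"pics/{n}0.png",c[...,::-1]); np.savez(f"{n}0.npz",c=c,K=K,k=k,E=E)
    C=np.linalg.inv(E); print(n,K.round(1).tolist(),k,C.round(3).tolist())
s=robot.get_state(); print(s)
E
```

```text
pics
side [[374.1, 0.0, 320.4], [0.0, 374.1, 201.0], [0.0, 0.0, 1.0]] -0.03930519747231539 [[0.893, 0.357, -0.274, 0.339], [-0.449, 0.686, -0.572, -0.577], [-0.016, 0.634, 0.773, 0.836], [0.0, 0.0, 0.0, 1.0]]
top [[384.6, 0.0, 318.7], [0.0, 384.6, 194.6], [0.0, 0.0, 1.0]] -0.07351214649728963 [[-0.012, 0.991, -0.137, 0.465], [-1.0, -0.015, -0.02, -0.003], [-0.022, 0.136, 0.99, 0.948], [0.0, 0.0, 0.0, 1.0]]
{'time': 0.1, 'joint_positions': array([-7.65987922e+01,  1.51640897e+01,  9.19720221e+01,  2.78937838e-04,
        7.29781383e+01, -2.11377091e+00]), 'qd': array([-0.0841607 , -0.11083101, -0.19179301,  0.00689909,  0.0380276 ,
       -0.01475678]), 'joint_efforts': array([ 5.58329102e-04, -5.03618431e+01, -3.58072221e+01,  7.31875026e-02,
        2.33736058e-02, -5.36716425e-05]), 'position': array([ 0.18041345, -0.64978394,  0.23753463]), 'orientation': array([[ 9.63560957e-01,  2.67488453e-01, -4.57626795e-04],
       [ 2.67488833e-01, -9.63559006e-01,  1.94082183e-03],
       [ 7.81970072e-05, -1.99251019e-03, -9.99998012e-01]]), 'wrist_force': array([-0.16807355, -0.43342901, -0.30941396]), 'wrist_torque': array([-0.00812175, -0.02515182,  0.01669706]), 'grip_force': 0.0, 'finger_gap': 1.0005325657959412}
```

View pics/side0.png

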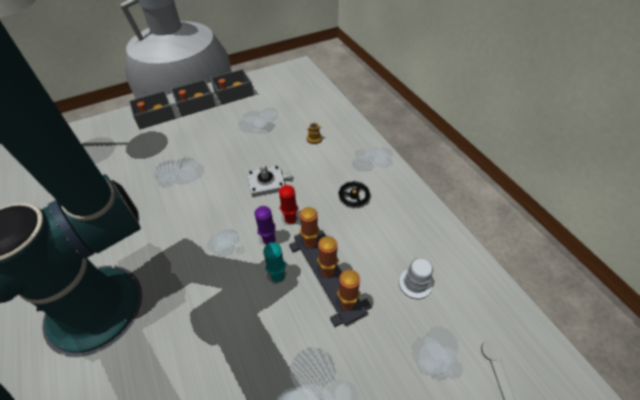

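View pics/top0.png

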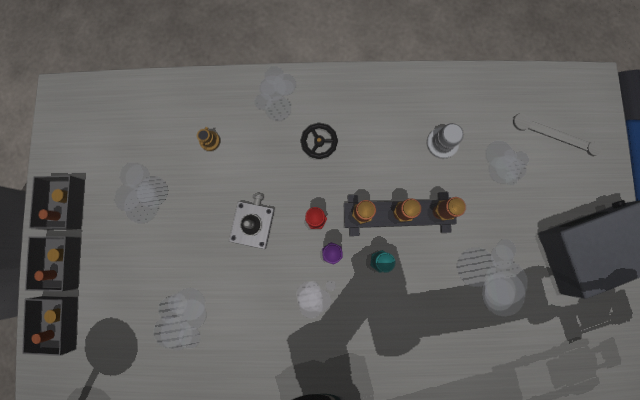

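```bash
python3 - <<'E'
from h import *
d=np.load("top0.npz"); c=d["c"][...,::-1]
cv2.imwrite("pics/topc.png",cv2.resize(c[175:275,225:475],(800,320),interpolation=cv2.INTER_CUBIC))
g=lambda uv,z:onz(d["K"],float(d["k"]),d["E"],uv,z).round(3)[:2]
print("caps",[g(p,.15) for p in((365,210),(411,208),(456,206))])
print("stand",g((251,224),.03),"lookalike",[g(p,.13) for p in((316,217),(332,253),(384,261))])
hsv=cv2.cvtColor(c,cv2.COLOR_BGR2HSV)
m=cv2.inRange(hsv,(5,110,60),(25,255,255)); n,l,s,ce=cv2.connectedComponentsWithStats(m)
print([(s[i].tolist(),ce[i].round(1).tolist()) for i in range(1,n) if s[i,4]>100])
E
```

```text
caps [array([ 0.541, -0.082]), array([ 0.544, -0.178]), array([ 0.546, -0.273])]
stand [0.523 0.179] lookalike [array([0.53, 0.02]), array([ 0.453, -0.013]), array([ 0.435, -0.121])]
[([197, 127, 22, 24, 228], [208.6, 140.4]), ([52, 189, 12, 13, 116], [57.3, 195.1]), ([435, 197, 30, 23, 384], [452.4, 208.3]), ([394, 199, 27, 23, 393], [408.6, 209.6]), ([352, 200, 24, 24, 383], [364.3, 211.0]), ([47, 249, 13, 12, 120], [53.2, 254.6]), ([44, 310, 12, 13, 123], [49.8, 316.1])]
```

View pics/topc.png

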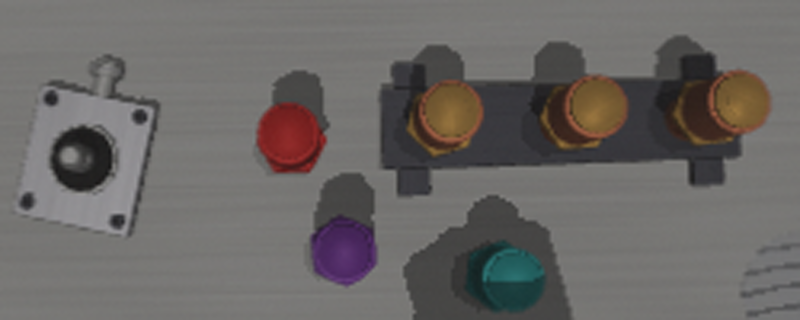

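```bash
python3 -m jog '[[[1,-0.583,0],0,1],[[1,-0.583,0],0,1],[[1,-0.583,0],0,1],[[1,-0.583,0],0,1],[[1,-0.583,0],0,1],[[1,-0.583,0],0,1],[[1,-0.583,0],0,1],[[1,-0.583,0],0,1]]'
python3 -m jog '[[[1,-0.583,-0.1],0,1],[[1,-0.583,-0.1],0,1],[[1,-0.583,-0.1],0,1],[[1,-0.583,-0.1],0,1],[[1,-0.583,-0.1],0,1],[[1,-0.583,-0.1],0,1],[[1,-0.583,0],0,1],[[1,-0.583,0],0,1]]'
python3 -m jog '[[[1,-0.583,0],0,1],[[1.2,-0.63,0],0,1]]'
python3 -m jog '[[[0,0,0],-1,1],[[0,0,0],-1,1],[[0,0,0],-1,1],[[0,0,0],-1,1],[[0,0,0],-1,1],[[0,0,0],-1,1],[[0,0,0],-1,1],[[0,0,0],-1,1]]'
```

```text
time: 1.1
position: [0.3432, -0.4823, 0.2384]
orientation: [[0.963, 0.268, 0.0], [0.268, -0.963, 0.001], [0.0, -0.001, -1.0]]
wrist_force: [0.5, -0.2, 0.1]
finger_gap: 1.002
grip_force: 0.0
time: 2.1
position: [0.5042, -0.3163, 0.2535]
orientation: [[0.963, 0.268, -0.0], [0.268, -0.963, 0.001], [-0.0, -0.001, -1.0]]
wrist_force: [0.0, 0.6, 0.0]
finger_gap: 1.0
grip_force: 0.0
time: 3.1
position: [0.5035, -0.317, 0.2534]
orientation: [[0.177, 0.984, -0.0], [0.984, -0.177, 0.001], [0.001, -0.001, -1.0]]
wrist_force: [0.5, 0.3, 0.2]
finger_gap: 1.0
grip_force: 0.0out of range: a shift must lie within [-1, 1]
```

```bash
python3 -m jog '[[[0,0,0],-0.64,1],[[0,0,0],-0.64,1],[[0.88,0.88,0],0,1],[[0.88,0.88,0],0,1],[[0,0,0],0,1],[[0,0,0],0,1]]'
python3 - <<'E'
from h import *
c,K,k,E=cam("wrist"); cv2.imwrite("pics/w1.png",c[...,::-1]); np.savez("w1.npz",c=c,K=K,k=k,E=E)
print(np.linalg.inv(E).round(3).tolist(),K.round(1).tolist(),robot.get_state()["position"])
E
```

```text
time: 3.85
position: [0.5473, -0.2742, 0.2534]
orientation: [[0.003, 1.0, -0.001], [1.0, -0.003, 0.0], [0.0, -0.001, -1.0]]
wrist_force: [-0.8, 0.3, -0.2]
finger_gap: 0.998
grip_force: 0.0
[[1.0, 0.002, 0.003, 0.548], [-0.003, 0.951, 0.311, -0.193], [-0.002, -0.311, 0.951, 0.399], [0.0, 0.0, 0.0, 1.0]] [[353.1, 0.0, 317.8], [0.0, 353.1, 198.0], [0.0, 0.0, 1.0]] [ 0.54718724 -0.27464117  0.25354346]
```

View pics/w1.png

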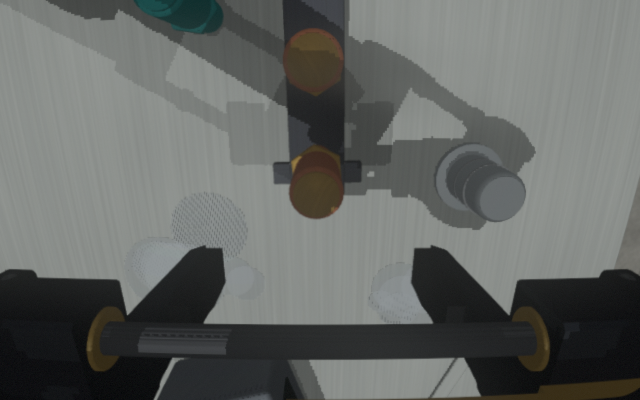

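```bash
python3 - <<'E'
from h import *
d=np.load("w1.npz");K,k,E=d["K"],float(d["k"]),d["E"]
hsv=cv2.cvtColor(d["c"],cv2.COLOR_RGB2HSV)
m=cv2.inRange(hsv,(3,90,40),(25,255,255)); n,l,s,ce=cv2.connectedComponentsWithStats(m)
print([(s[i].tolist(),ce[i].round(1).tolist()) for i in range(1,n) if s[i,4]>300])
for p in((316,191),(313.5,59)): print(onz(K,k,E,p,.148))
print("cap predicted radius", proj(K,k,E,(.548,-.273,.143))-proj(K,k,E,(.569,-.273,.143)))
print("bar mid", [onz(K,k,E,p,.022).round(4) for p in((288,130),(346,130),(285,20),(346,20))])
E
```

```text
[([284, 28, 59, 68, 2627], [311.9, 57.9]), ([290, 145, 53, 73, 3083], [316.3, 181.9]), ([86, 307, 39, 64, 1158], [100.9, 338.9]), ([512, 307, 38, 64, 1150], [534.7, 338.9]), ([432, 378, 208, 22, 1932], [572.2, 391.3])]
[ 0.54561366 -0.27014265  0.148     ]
[ 0.54437296 -0.17761162  0.148     ]
cap predicted radius [-27.61450109   0.06714487]
bar mid [array([ 0.5152, -0.2408,  0.022 ]), array([ 0.5767, -0.241 ,  0.022 ]), array([ 0.515 , -0.1329,  0.022 ]), array([ 0.5748, -0.1332,  0.022 ])]
```

```bash
python3 -m jog '[[[0.11,-0.07,0.95],0,1],[[0,0,0.95],0,1],[[0,0,0.95],0,1],[[0,0,0.95],0,1],[[0,0,0.95],0,1],[[0,0,0.95],0,1],[[0,0,0.7],0,1],[[0,0,0],0,1]]' | grep -E 'time|pos|force|gap'
python3 -m jog '[[[0,0,0],0,0],[[0,0,0],0,0],[[0,0,0],0,0],[[0,0,0],0,0],[[0,0,0],0,0],[[0,0,0],0,0],[[0,0,0],0,0],[[0,0,0],0,0]]' | grep -E 'time|pos|force|gap'
```

```text
time: 4.9
position: [0.5445, -0.2719, 0.092]
wrist_force: [-0.3, -0.3, -0.2]
finger_gap: 1.0
grip_force: 0.0
time: 5.9
position: [0.5461, -0.2721, 0.0939]
wrist_force: [-1.4, -0.4, 3.5]
finger_gap: 0.479
grip_force: 30.0
```

```bash
python3 -m jog '[[[0,0,-0.1],0,0],[[0,0,-0.1],0,0],[[0,0,-0.12],0,0],[[0,0,0],0,0],[[0,0,0],0,0],[[0,0,0],0,0]]' | grep -E 'time|pos|force|gap'
python3 -m jog '[[[0,0,0],0,0],[[0,0,0],0,0],[[0,0,0],0,0]]' | grep -E 'time|pos|force|gap'
python3 -m jog '[[[0,0,0],0,0],[[0,0,0],0,0],[[0,0,0],0,0]]' | grep -E 'time|pos|force|gap'
```

```text
time: 6.65
position: [0.5459, -0.2721, 0.1016]
wrist_force: [-1.3, -0.1, -3.8]
finger_gap: 0.478
grip_force: 30.0
time: 7.02
position: [0.5461, -0.2721, 0.1017]
wrist_force: [0.7, 0.0, -3.6]
finger_gap: 0.474
grip_force: 30.0
time: 7.4
position: [0.546, -0.2721, 0.1017]
wrist_force: [-0.4, -0.7, -3.7]
finger_gap: 0.475
grip_force: 30.0
```

```bash
python3 -m jog '[[[0,0,0.1],0,0],[[0,0,0.1],0,0],[[0,0,0.12],0,0],[[0,0,0],0,0],[[0,0,0],0,1],[[0,0,0],0,1],[[0,0,0],0,1],[[0,0,0],0,1]]' | grep -E 'time|pos|force|gap'
python3 -m jog '[[[0,0,-1],0,1],[[0,0,-1],0,1],[[0,0,-1],0,1],[[0.9,0,0],0,1],[[0.95,-0.06,0],0,1],[[0.95,0,0],0,1],[[0.95,0,0],0,1],[[0,0,0],0,1]]' | grep -E 'time|pos|force|gap'
python3 -m jog '[[[0,0,1],0,1],[[0,0,1],0,1],[[0,0,1],0,1],[[0,0,0],0,1]]' | grep -E 'time|pos|force|gap'
python3 -m jog '[[[0,0,0],0,0],[[0,0,0],0,0],[[0,0,0],0,0],[[0,0,0],0,0],[[0,0,0],0,0],[[0,0,0],0,0],[[0,0,0],0,0],[[0,0,0],0,0]]' | grep -E 'time|pos|force|gap'
python3 -m jog '[[[0,0,-0.1],0,0],[[0,0,-0.1],0,0],[[0,0,-0.12],0,0],[[0,0,0],0,0],[[0,0,0],0,0],[[0,0,0],0,0]]' | grep -E 'time|pos|force|gap'
python3 -m jog '[[[0,0,0],0,0],[[0,0,0],0,0],[[0,0,0],0,0],[[0,0,0],0,0]]' | grep -E 'time|pos|force|gap'
```

```text
time: 8.4
position: [0.5462, -0.2722, 0.0938]
wrist_force: [0.5, -0.8, 0.4]
finger_gap: 0.906
grip_force: 0.0
time: 9.4
position: [0.5441, -0.1754, 0.1675]
wrist_force: [-0.2, -0.1, -0.4]
finger_gap: 0.998
grip_force: 0.0
time: 9.9
position: [0.5426, -0.1774, 0.0908]
wrist_force: [0.0, -0.4, 0.5]
finger_gap: 0.997
grip_force: 0.0
time: 10.9
position: [0.545, -0.1784, 0.094]
wrist_force: [-2.0, -0.4, 4.2]
finger_gap: 0.477
grip_force: 29.9
time: 11.65
position: [0.5448, -0.1783, 0.1016]
wrist_force: [1.1, 0.3, -3.3]
finger_gap: 0.472
grip_force: 29.9
time: 12.15
position: [0.545, -0.1784, 0.1017]
wrist_force: [-0.3, -0.4, -3.8]
finger_gap: 0.474
grip_force: 29.9
```

```bash
python3 -m jog '[[[0,0,0.1],0,0],[[0,0,0.1],0,0],[[0,0,0.12],0,0],[[0,0,0],0,0],[[0,0,0],0,1],[[0,0,0],0,1],[[0,0,0],0,1],[[0,0,0],0,1]]' | grep -E 'time|pos|force|gap'
python3 -m jog '[[[0,0,-1],0,1],[[0,0,-1],0,1],[[0,0,-1],0,1],[[0.95,0,0],0,1],[[0.95,-0.06,0],0,1],[[0.95,0,0],0,1],[[0.95,0,0],0,1],[[0,0,0],0,1]]' | grep -E 'time|pos|force|gap'
python3 -m jog '[[[0,0,1],0,1],[[0,0,1],0,1],[[0,0,1],0,1],[[0,0,0],0,1]]' | grep -E 'time|pos|force|gap'
python3 -m jog '[[[0,0,0],0,0],[[0,0,0],0,0],[[0,0,0],0,0],[[0,0,0],0,0],[[0,0,0],0,0],[[0,0,0],0,0],[[0,0,0],0,0],[[0,0,0],0,0]]' | grep -E 'time|pos|force|gap'
python3 -m jog '[[[0,0,-0.1],0,0],[[0,0,-0.1],0,0],[[0,0,-0.12],0,0],[[0,0,0],0,0],[[0,0,0],0,0],[[0,0,0],0,0]]' | grep -E 'time|pos|force|gap'
python3 -m jog '[[[0,0,0],0,0],[[0,0,0],0,0],[[0,0,0],0,0],[[0,0,0],0,0]]' | grep -E 'time|pos|force|gap'
```

```text
time: 13.15
position: [0.545, -0.1784, 0.0938]
wrist_force: [-0.5, 0.9, 0.2]
finger_gap: 0.901
grip_force: 0.0
time: 14.15
position: [0.5438, -0.0822, 0.1687]
wrist_force: [0.4, -0.3, 0.1]
finger_gap: 1.001
grip_force: 0.0
time: 14.65
position: [0.5418, -0.0837, 0.0915]
wrist_force: [0.3, -0.0, -0.0]
finger_gap: 0.998
grip_force: 0.0
time: 15.65
position: [0.5435, -0.0833, 0.0939]
wrist_force: [-3.5, 0.4, 5.8]
finger_gap: 0.481
grip_force: 29.9
time: 16.4
position: [0.5438, -0.0833, 0.1016]
wrist_force: [-0.0, 0.4, -7.9]
finger_gap: 0.475
grip_force: 29.9
time: 16.9
position: [0.5439, -0.0834, 0.1017]
wrist_force: [-0.1, 0.3, -7.8]
finger_gap: 0.48
grip_force: 29.9
```

```bash
python3 -m jog '[[[0,0,-0.9],0,0],[[0,0,-0.95],0,0],[[0,0,-0.95],0,0],[[0,0,-0.95],0,0],[[0,0,-0.95],0,0],[[0,0,-0.95],0,0],[[0,0,0],0,0]]' | grep -E 'time|pos|force|gap'
python3 -m jog '[[[0.9,-0.11,0],0,0],[[0.9,-0.11,0],0,0],[[0.9,-0.11,0],0,0],[[0.9,-0.11,0],0,0],[[0.9,-0.11,0],0,0],[[0.9,-0.11,0],0,0],[[0.9,-0.11,0],0,0],[[0.9,-0.11,0],0,0]]' | grep -E 'time|pos|force|gap'
python3 -m jog '[[[0,0,0],0,0],[[0,0,0],0,0],[[0,0,0],0,0]]' | grep -E 'time|pos|force|gap'
python3 - <<'E'
from h import *
c,K,k,E=cam("wrist"); cv2.imwrite("pics/w2.png",c[...,::-1]); np.savez("w2.npz",c=c,K=K,k=k,E=E)
for n in("side","top"):
    c,K,k,E=cam(n); cv2.imwrite(f"pics/{n}2.png",c[...,::-1]); np.savez(f"{n}2.npz",c=c,K=K,k=k,E=E)
E
```

```text
time: 17.77
position: [0.5455, -0.0837, 0.2454]
wrist_force: [0.9, -0.3, -6.8]
finger_gap: 0.482
grip_force: 29.9
time: 18.77
position: [0.5216, 0.0973, 0.241]
wrist_force: [0.4, -0.0, -7.1]
finger_gap: 0.476
grip_force: 29.9
time: 19.15
position: [0.5225, 0.096, 0.2424]
wrist_force: [0.1, -0.4, -7.9]
finger_gap: 0.483
grip_force: 29.9
```

View pics/w2.png

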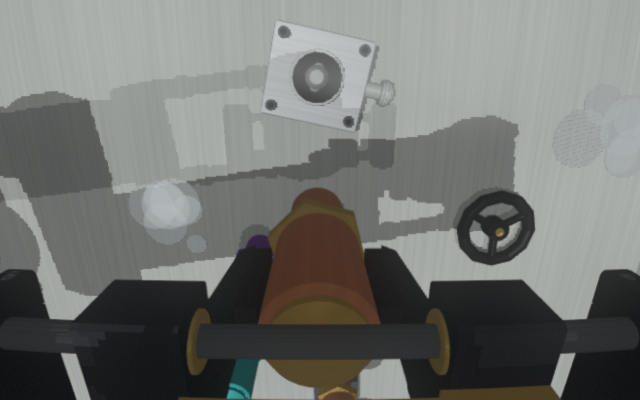

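```bash
python3 - <<'E'
from h import *
d=np.load("w2.npz");K,k,E=d["K"],float(d["k"]),d["E"]
c=d["c"]; g=cv2.cvtColor(c,cv2.COLOR_RGB2GRAY)
roi=g[40:115,280:356]; m=(roi<110).astype(np.uint8)
cs,_=cv2.findContours(m,cv2.RETR_EXTERNAL,cv2.CHAIN_APPROX_NONE)
q=max(cs,key=cv2.contourArea); e=cv2.fitEllipse(q); u=np.array(e[0])+(280,40)
print("seal",u,e[1],onz(K,k,E,u,.032))
# block corners at z=.022 from screws
S=[onz(K,k,E,p,.022) for p in((284,32),(365,49),(270,104),(349,121))]; print("screws mean",np.mean(S,0))
print("foot pred",proj(K,k,E,(.5225,.096,.1705)),"near rim",proj(K,k,E,(.5225,.113,.1705)))
cv2.imwrite("pics/w2c.png",cv2.resize(c[180:260,230:410,::-1],(720,320),interpolation=cv2.INTER_CUBIC))
d=np.load("top2.npz");K,k,E=d["K"],float(d["k"]),d["E"]
d0=np.load("top0.npz");g=cv2.cvtColor(d0["c"],cv2.COLOR_RGB2GRAY)[208:242,234:268]
cs,_=cv2.findContours((g<75).astype(np.uint8),cv2.RETR_EXTERNAL,cv2.CHAIN_APPROX_NONE)
q=max(cs,key=cv2.contourArea); e=cv2.fitEllipse(q);u=np.array(e[0])+(234,208);print("top seal",u,e[1],onz(K,k,E,u,.032))
E
```

```text
seal [316.41600418  77.28289413] (46.50123977661133, 49.77812194824219) [0.52105578 0.18237466 0.032     ]
screws mean [0.52161929 0.18254642 0.022     ]
foot pred [318.27176848 211.70721086] near rim [318.14839626 186.890602  ]
top seal [250.12979507 224.20741653] (18.19354248046875, 19.51512336730957) [0.52212111 0.18102556 0.032     ]
```

View pics/w2c.png

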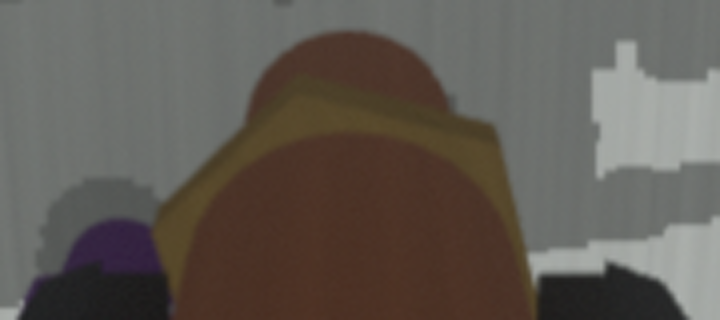

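```bash
python3 -m jog '[[[0.86,0,0],0,0],[[0.86,0,0],0,0],[[0.86,0,0],0,0],[[0.86,-0.02,0],0,0],[[0,0,0.9],0,0],[[0,0,0.9],0,0],[[0,0,0.9],0,0],[[0,0,0.9],0,0]]' | grep -E 'time|pos|force|gap'
python3 -m jog '[[[0,0,0],0,0],[[0,0,0],0,0],[[0,0,0],0,0]]' | grep -E 'time|pos|force|gap'
python3 - <<'E'
from h import *
a=[]
for n in("wrist","side"):
    c,K,k,E=cam(n); np.savez(f"{n}3.npz",c=c,K=K,k=k,E=E); a.append(c)
K,k,E=[np.load("side3.npz")[x] for x in"KkE"]
u=proj(K,float(k),E,(.522,.182,.074)).astype(int);print(u,[proj(K,float(k),E,(.522,.182,z)) for z in(.032,.084)])
s=a[1][u[1]-35:u[1]+40,u[0]-50:u[0]+50]
cv2.imwrite("pics/c3.png",np.vstack([cv2.resize(s,(400,300),interpolation=cv2.INTER_CUBIC),cv2.resize(a[0][120:270,220:420],(400,300))])[...,::-1])
E
```

```text
time: 20.3
position: [0.5228, 0.1825, 0.1524]
wrist_force: [0.9, -0.2, -7.2]
finger_gap: 0.48
grip_force: 29.9
time: 20.68
position: [0.5237, 0.183, 0.1546]
wrist_force: [-1.1, 0.0, -7.0]
finger_gap: 0.483
grip_force: 29.9
[262 165] [array([264.88400447, 175.2845199 ]), array([262.51113287, 162.76849821])]
```

View pics/c3.png

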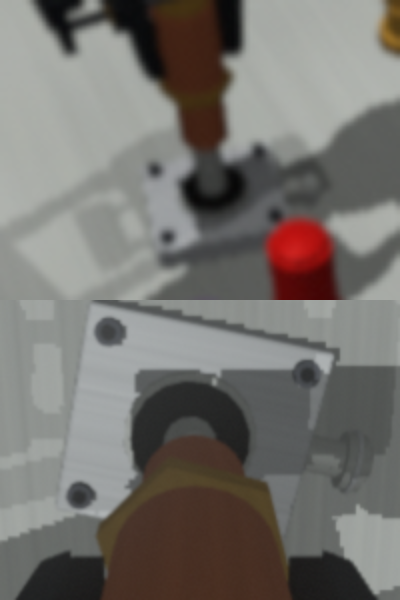

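```bash
python3 - <<'E'
from h import *
d=np.load("wrist3.npz");K,k,E=d["K"],float(d["k"]),d["E"];T=(.5237,.183)
# seal: left/right/top extreme pixels; tail left/right
x=lambda a,b:(220+a/2,120+b/2)
L,R,U=[onz(K,k,E,x(*p),.032) for p in((132,135),(249,135),(190,81))]
print("seal x",(L[0]+R[0])/2,"width",R[0]-L[0],"y",U[1]-.024)
print("pred foot edges",[proj(K,k,E,(T[0]+s*.017,T[1],.083)) for s in(-1,1)],"obs",x(147,150),x(244,150),"near rim pred",proj(K,k,E,(T[0],T[1]+.017,.083)),"obs",x(196,135))
E
```

```text
seal x 0.5217142355133413 width 0.04638723769730696 y 0.18253329844974497
pred foot edges [array([292.01580647, 212.0395334 ]), array([343.75879629, 211.79264392])] obs (293.5, 195.0) (342.0, 195.0) near rim pred [317.77152155 187.06554653] obs (318.0, 187.5)
```

```bash
python3 -m jog '[[[0,-0.08,0],0,0],[[0,0,0.2],0,0],[[0,0,0.2],0,0],[[0,0,0],0,0],[[0,0,0],0,0]]' | grep -E 'time|pos|force|gap'
python3 -m jog '[[[0,0,0.15],0,0],[[0,0,0.15],0,0],[[0,0,0],0,0],[[0,0,0],0,0]]' | grep -E 'time|pos|force|gap'
```

```text
time: 21.4
position: [0.5204, 0.1827, 0.1428]
wrist_force: [-0.7, 0.5, -7.4]
finger_gap: 0.483
grip_force: 29.9
time: 21.9
position: [0.5206, 0.1827, 0.1354]
wrist_force: [1.4, 0.2, -7.2]
finger_gap: 0.481
grip_force: 29.9
```

```bash
python3 -m jog '[[[0,0.04,0],0,0],[[0,0,0.12],0,0],[[0,0,0.12],0,0],[[0,0,0],0,0]]' | grep -E 'time|pos|force|gap'
python3 -m jog '[[[0,0,0.12],0,0],[[0,0,0.12],0,0],[[0,0,0.12],0,0],[[0,0,0],0,0]]' | grep -E 'time|pos|force|gap'
```

```text
time: 22.4
position: [0.5219, 0.1828, 0.1298]
wrist_force: [-0.2, -0.2, -3.7]
finger_gap: 0.481
grip_force: 29.9
time: 22.9
position: [0.5215, 0.1825, 0.1193]
wrist_force: [3.7, 0.8, -9.4]
finger_gap: 0.481
grip_force: 29.9
```

```bash
python3 -m jog '[[[0,0,0.15],0,0],[[0,0,0.15],0,0],[[0,0,0.1],0,0],[[0,0,0],0,0],[[0,0,0],0,0]]' | grep -E 'time|pos|force|gap'
python3 -m jog '[[[0,0,0.1],0,0],[[0,0,0.06],0,0],[[0,0,0],0,0],[[0,0,0],0,0]]' | grep -E 'time|pos|force|gap'
```

```text
time: 23.52
position: [0.5208, 0.1827, 0.1096]
wrist_force: [0.9, -0.4, -8.1]
finger_gap: 0.478
grip_force: 29.9
time: 24.02
position: [0.5215, 0.1828, 0.1065]
wrist_force: [-0.5, -0.1, -7.5]
finger_gap: 0.481
grip_force: 29.9
```

```bash
python3 -m jog '[[[0,0,0.06],0,0],[[0,0,0.04],0,0],[[0,0,0],0,0],[[0,0,0],0,0]]' | grep -E 'time|pos|force|gap'
python3 -m jog '[[[0,0,0.04],0,0],[[0,0,0],0,0],[[0,0,0],0,0]]' | grep -E 'time|pos|force|gap'
```

```text
time: 24.52
position: [0.5215, 0.1828, 0.1041]
wrist_force: [-0.2, 0.2, -5.8]
finger_gap: 0.479
grip_force: 29.9
time: 24.9
position: [0.5216, 0.1828, 0.1035]
wrist_force: [-2.1, -0.7, -1.0]
finger_gap: 0.479
grip_force: 29.9
```

Seal contact at the expected height; press slightly more, then release gently.

```bash
python3 -m jog '[[[0,0,0.04],0,0],[[0,0,0],0,0],[[0,0,0],0,0]]' | grep -E 'time|pos|force|gap'
python3 -m jog '[[[0,0,0.02],0,0],[[0,0,0],0,0],[[0,0,0],0,0]]' | grep -E 'time|pos|force|gap'
```

```text
time: 25.28
position: [0.5217, 0.1829, 0.1028]
wrist_force: [-4.6, -0.4, 5.5]
finger_gap: 0.482
grip_force: 29.9
time: 25.65
position: [0.5218, 0.1829, 0.1026]
wrist_force: [-4.5, -0.8, 6.7]
finger_gap: 0.481
grip_force: 30.0
```

```bash
python3 -m jog '[[[0,0,0],0,1],[[0,0,0],0,1],[[0,0,0],0,1],[[0,0,0],0,1],[[0,0,0],0,1],[[0,0,0],0,1]]' | grep -E 'time|pos|force|gap'
python3 -m jog '[[[0,0,-1],0,1],[[0,0,-1],0,1],[[0,0,-1],0,1],[[0,0,-1],0,1],[[0,0,-1],0,1],[[-1,0,0],0,1],[[-1,0,0],0,1],[[-1,0,0],0,1]]' | grep -E 'time|pos|force|gap'
python3 -m jog '[[[-1,0,0],0,1],[[0,0,0],0,1],[[0,0,0],0,1]]' | grep -E 'time|pos|force|gap'
python3 - <<'E'
from h import *
a=[cam(n) for n in("wrist","side")]
c,K,k,E=a[1]
for z in(.032,.162): print(proj(K,k,E,(.5217,.183,z)))
w=cv2.resize(a[0][0],(480,300)); s=c[130:330,220:400]
cv2.imwrite("pics/f.png",np.hstack([w,cv2.resize(s,(270,300),interpolation=cv2.INTER_CUBIC)])[...,::-1])
c,K,k,E=a[0];print([proj(K,k,E,(.5217,.183,z))*.75 for z in(.032,.162)])
E
```

```text
time: 26.4
position: [0.5215, 0.1827, 0.1014]
wrist_force: [0.1, -0.3, 0.7]
finger_gap: 1.0
grip_force: 0.0
time: 27.4
position: [0.5211, 0.1071, 0.2266]
wrist_force: [-0.1, 0.7, -0.9]
finger_gap: 1.001
grip_force: 0.0
time: 27.78
position: [0.5211, 0.0831, 0.2265]
wrist_force: [1.0, -0.4, 0.0]
finger_gap: 0.997
grip_force: 0.0
[264.66699192 175.10071574]
[258.37682332 141.9623709 ]
[array([238.72925012,  46.26317888]), array([238.80436363,  35.88285819])]
```

View pics/f.png

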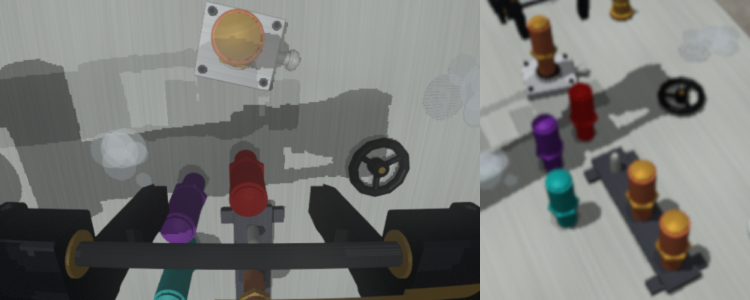

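The picture shows the heavy fitting upright and centred on the stand, with its cap at (237,38) where I predicted (239,36). Both empty fittings are back down on their pegs, and the bystanders haven't moved.

```bash
python3 -c "
from station import robot
print(robot.job_done())"
```

```text
the job is handed in; nothing more can be done
None
```

The job is handed in, with no verdict returned: the heavy fitting (about 7.8 N against 3.7 N for the others) is released on the test stand, pressed home on the seal with about 14 N, and both empty fittings are back on their pegs.

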